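# Set the tray's dividers with the spacer gauge and load the bottles

### The arm

A 6-joint arm with a two-finger parallel gripper is mounted at the origin on a cart in front of the work surface, level with it; the furniture and walls round the work are solid. World frame = base frame: x ahead of the robot, y to its left, z up, the work surface at z = 0. Lengths are in mm, angles in rad, forces in N, time in s.
With the tool pointing down it reaches from about 375 to 925 mm from the base axis. Payload 5.7 kg.
Tool frame: the origin (TCP) lies at the very end of the fingers, on their centre line; the grasp point (between the pads) lies 19 mm behind it; z points along the fingers, y is the line along which they close (so a half turn about z gives the same grasp; the last joint's range is limited). The gripper opens to 88 mm and grips with 3 to 60 N. Pads are 20 mm wide; open, the fingers measure 115 mm over their backs; the gripper's body (75 mm by 178 mm) begins 61 mm behind the grasp point.
Start: joints at [1.035, 0.359, 1.51, -0, 1.272, -0.115], TCP at [245.082, 547.625, 193.723] pointing down, gripper open.
Joint ranges: [-2.97, 2.97], [-1.01, 2.36], [0.21, 2.38], [-0.96, 4.11], [0.2, 2.71], [-2.98, 2.98]. Speed limits (rad/s): [2.39, 2.39, 3.14, 3.14, 3.14, 3.14].

### API

Orientations are given as a unit quaternion [w, x, y, z].
In Python, from station import telemetry, viewer, order gives the robot as it stands.
- The arm moves only by the tool move_arm, never from a script. Its argument "commands" is text: rows parted by semicolons, each of 6 numbers parted by spaces: the shift along the tool's x, y, z normalised to -1 to 1, where 1 is 0.3 m, then the turn, a rotation vector about the tool's x, y, z normalised to -1 to 1, where 1 is 180 degrees. A call has exactly 5 rows; each row is the pose to reach, as a shift and turn from the pose commanded when the call began, along the tool's axes at that moment, turning the shorter way round; what a row does not reach only later rows make up. A row lasts 1/12 s, in which the tool goes at most 41.7 mm and 7.16 degrees, less where a joint would pass 70% of its speed; a pose out of reach is approached as far as the arm can. A call with a number of a shift or a turn outside -1 to 1 is refused whole. A call with a gripper value outside its range is refused whole. "hand" is the gripper command: -1 is shut, 1 is fully open, values between are in proportion, set as the call begins (left out, the last holds). The fingers move at their own pace and stop on an object; the grip force is fixed at half the most. Time passes only in rows, so rows that repeat a pose let the fingers close, or fill a call up. It gives the time, the measured TCP pose, the force, the opening and the grip force at its end, in the units of the state.
- telemetry.get_obs(): the state, without advancing time (a new reading comes with each control period).
- viewer.grab_frame(name): name is "side" or "top"; returns the picture (384x512x3 uint8, red, green, blue); there is no depth.
- viewer.calibration(name): a dict with "K" (3x3 intrinsics, pixels), "view" (4x4, takes a point from world to camera coordinates). Camera axes: x right, y down, z forward; pixel columns grow to the right and rows downward; lengths in mm; the calibration is good to about 2 mm. A picture is of the moment at which its call begins. calibration takes no time and is no camera call.
- order.job_done(): hands the job in; it is judged then, once.
The state is a dict: "time": time; "joint_positions": joint angles; "joint_vel": joint speeds; "joint_torque": joint torques, N m; "tool_pos": TCP position; "orientation": TCP orientation; "ft_force": force on the tool from outside, world axes, zero at the start; "moment": the same for the moment, N m; "grip_width": opening from 0.0 (shut) to 1.0 (fully open); "gripper_force": force on a finger pad.
Only numpy, scipy, OpenCV 4.12 (cv2) and the standard library are available. Lean on these libraries where they do the work, as an engineer would, in place of code of your own. Each camera call takes 0.05 s, during which the arm holds its last target. There are 200 camera calls.

### The job

Set the two white sliding dividers of the sample tray to equal compartments with the yellow spacer gauge: starting at the tray's blue fixed stop, press the gauge tapered end down to the tray floor with its flat steel side along the stop, then lift it out and step it on to the next gap, with its flat side along the first divider. Put the gauge down on the bench clear of the tray and stand the two bottles, kept upright, one in each of the two compartments you have set, without shifting the dividers. Leave the timer, dish, pen and tip box where they are.

Things in the scene. Friction and masses are not known exactly. Their poses are not given: they have to be found in the camera images.
- tray: Fixed aluminium tray 84 x 180 mm with a 5 mm floor. Origin: centre of its underside; x across, y along the row towards the blue stop at the +y end (10 mm thick, inner face at y = +80 mm, top 50 mm above the bench), z up. Side rails 13 mm high, low wall 16 mm high at the -y end. Compartments run from the stop towards -y.
- stop_face (a point): Point on the inner face of the blue stop, at mid-width, at the level of the tray floor (5 mm above the bench); axes as the tray's.
- divider_a (a joint): First divider (next to the stop): white upright plate 70 x 8 mm, top 50 mm above the bench, slides along the row (1.5 N friction), stays where left, cannot tip. Value = the gap between stop and divider minus 20 mm (m, range 0 to 0.040). Starts with a gap of 26 to 38 mm; wanted gap 50 mm, i.e. 0.030.
- divider_a_near (a point): Centre of the first divider's face that looks to the stop, at tray-floor level; axes as the tray's.
- divider_a_far (a point): Centre of the first divider's other face, at tray-floor level; axes as the tray's. The second gap runs from here to divider_b_near.
- divider_b (a joint): Second divider, like the first. Value = distance of its near face from the stop minus 78 mm (range 0 to 0.040; wanted about 0.030). Once the first divider is set, the second gap is 26 to 38 mm until it is set to 50 mm too.
- divider_b_near (a point): Centre of the second divider's face that looks to the first divider, at tray-floor level.
- gauge: Spacer gauge, loose, about 0.25 kg, 114 mm tall, 56 mm deep along x, standing on its nose. Origin: centre of the underside, on the handle's axis. Block 50 mm wide (y = +11 to -39 mm) at heights 38 to 62 mm; below, the yellow side slants in to a nose 17 to 20 mm wide (from y = -39 at height 38 mm to y = -9 at height 2 mm). Its +y starts within 0.45 rad of the tray's +y.
- gauge_handle (a point): Middle of the gauge's black handle, 90 mm above its foot. The handle is 22 mm along y, 36 mm along x, and spans heights 62 to 114 mm.
- gauge_flat (a point): Point at mid-depth on the gauge's flat steel face (y = +11 mm), 50 mm above its foot. This face goes along the stop (then along the first divider); its foot has a lead-in chamfer of 3 x 10 mm. With the face there and the gauge upright, lowering it to the tray floor makes the slant push the next divider out to a 50 mm gap; full width is reached from about 4 mm above the floor.
- bottle_white: White bottle with green cap, 38 mm diameter, 71 mm tall, body 59 mm tall, about 0.05 kg; origin at the centre of its underside, z up. Starts standing on the bench.
- bottle_amber: Brown bottle with red cap, 33 mm diameter, 63 mm tall, body 52 mm tall, about 0.05 kg; origin at the centre of its underside, z up. Starts standing on the bench.
- timer: Bench timer 62 x 62 x 19 mm, bystander, loose.
- dish: Lidded culture dish, 63 mm diameter, 16 mm high, bystander, loose.
- pen: Marker pen 135 mm long, 17 mm thick, bystander, loose.
- tips: Purple pipette-tip box with grey lid, 77 x 118 x 67 mm, bystander, loose.

How it is judged:
By the outcome, as a careful person would: the job done as asked, in the order asked, and still so for the second after the job is handed in, with the robot touching nothing.
It also fails if it takes over 72 s, if anything falls off the work surface, if the arm or the gripper's body presses on something with over 40 N, if the wrist force passes 120 N, or if a joint passes its speed limit or range.

## Working session

There is one attempt and no reset: what is moved stays moved. The work goes in short steps, Python scripts to look and compute and a tool call to move; the robot and the scene stay as the last step left them, time stands still between calls to the robot, and variables do not carry over. Pictures are saved under pics/ and viewed, at most 12 in all, crops included, and the job is handed in when it is done.

Besides the shell and the picture viewer there is one more tool, called in YAML: its name, and indented under it one key for each argument. move_arm: Moves the arm, as the interface text tells. Scaled input: -1 to 1 covers 0.3 m each way for a shift and 180 degrees each way for a turn. Its arguments: {"type":"object","properties":{"commands":{"type":"string"},"hand":{"type":"number"}},"required":["commands"]}

```bash
ls; mkdir -p pics
python3 - <<'E'
from station import telemetry, viewer
import cv2,numpy as np
o=telemetry.get_obs();print(o['time'],o['tool_pos'],o['orientation'],o['grip_width'],o['ft_force'])
for n in('side','top'):
    im=viewer.grab_frame(n);cv2.imwrite(f'pics/{n}0.png',im[:,:,::-1])
    c=viewer.calibration(n);print(n,np.round(c['K'],1).tolist(),np.round(c['view'],3).tolist())
a=cv2.imread('pics/top0.png');b=cv2.imread('pics/side0.png')
E
```

```text
pics
0.0 [244.72616468 547.01931542 192.92121797] [-2.90878720e-04  2.08845776e-01  9.77948166e-01 -8.60944558e-04] 1.0005140643726707 [-0.08400216  0.06383938 -0.04293116]
side [[349.7, 0.0, 257.6], [0.0, 349.7, 190.3], [0.0, 0.0, 1.0]] [[0.924, -0.382, -0.008, -537.446], [-0.244, -0.575, -0.781, 165.584], [0.294, 0.724, -0.625, 826.433], [0.0, 0.0, 0.0, 1.0]]
top [[404.0, 0.0, 253.5], [0.0, 404.0, 193.3], [0.0, 0.0, 1.0]] [[0.019, -1.0, 0.011, -73.82], [-0.981, -0.021, -0.191, 555.664], [0.191, -0.007, -0.982, 1121.837], [0.0, 0.0, 0.0, 1.0]]
```

View pics/top0.png

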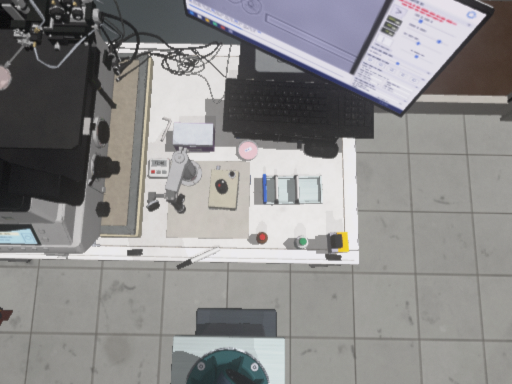

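View pics/side0.png

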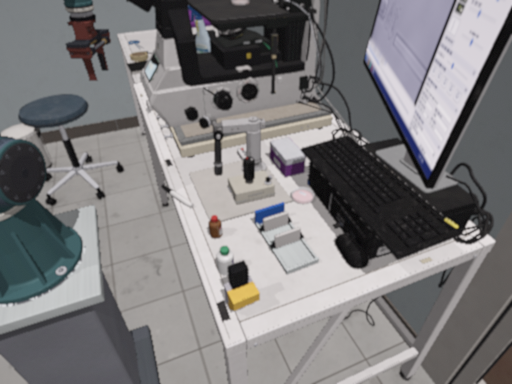

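The top view shows the blue stop near (265,188), the dividers near (276,190) and (297,190), the amber bottle at (262,238), the white one at (302,242) and the gauge at (340,242). I'll enlarge it and measure.

```bash
cat > h.py <<'E'
import numpy as np,cv2,os,json
from station import telemetry, viewer
from scipy.spatial.transform import Rotation as R
C={n:viewer.calibration(n) for n in('side','top')}
def proj(n,p):
    p=np.atleast_2d(p);V=np.array(C[n]['view']);q=(p@V[:3,:3].T+V[:3,3])@np.array(C[n]['K']).T
    return q[:,:2]/q[:,2:]
def ray(n,uv):
    V=np.array(C[n]['view']);d=np.linalg.inv(np.array(C[n]['K']))@[uv[0],uv[1],1]
    return -V[:3,:3].T@V[:3,3],V[:3,:3].T@d
def onz(n,uv,z):
    o,d=ray(n,uv);return o+d*(z-o[2])/d[2]
def grab(n,name=None):
    im=viewer.grab_frame(n)[:,:,::-1].copy()
    if name:cv2.imwrite(f'pics/{name}.png',im)
    return im
def crop(im,x,y,w,h,s,name):
    cv2.imwrite(f'pics/{name}.png',cv2.resize(im[y:y+h,x:x+w],None,fx=s,fy=s,interpolation=cv2.INTER_CUBIC))
def hsvblobs(im,lo,hi,mn=8):
    m=cv2.inRange(cv2.cvtColor(im,cv2.COLOR_BGR2HSV),np.array(lo),np.array(hi))
    n,l,s,c=cv2.connectedComponentsWithStats(m)
    return [(s[i].tolist(),c[i].round(1).tolist(),cv2.minAreaRect(np.argwhere(l==i)[:,::-1].astype(np.float32))) for i in range(1,n) if s[i,4]>=mn]
def tri(uvt,uvs):
    o1,d1=ray('top',uvt);o2,d2=ray('side',uvs)
    A=np.c_[d1,-d2];t=np.linalg.lstsq(A,o2-o1,rcond=None)[0]
    a=o1+d1*t[0];b=o2+d2*t[1];return (a+b)/2,np.linalg.norm(a-b)
E
python3 - <<'E'
from h import *
t=cv2.imread('pics/top0.png');s=cv2.imread('pics/side0.png')
a=cv2.resize(t[160:270,250:360],(600,600),interpolation=cv2.INTER_CUBIC)
cv2.imwrite('pics/t1.png',a)
crop(s,190,190,135,125,4.8,'s1') if 0 else cv2.imwrite('pics/s1.png',cv2.resize(s[190:315,190:325],(648,600),interpolation=cv2.INTER_CUBIC))
for n,im in(('top',t),('side',s)):
  print(n,'tcp',proj(n,[245,547,193]),'base',proj(n,[0,0,0]))
  for k,lo,hi in(('blue',(105,120,60),(125,255,255)),('yel',(18,130,100),(32,255,255)),('green',(60,90,40),(90,255,255)),('red',(0,130,60),(8,255,255)),('red2',(172,130,60),(180,255,255))):
    for st,c,r in hsvblobs(im,lo,hi):print(k,st,c,np.round(r[0],1),np.round(r[1],1),round(r[2],1))
E
```

```text
top tcp [[ -0.76107403 303.91849488]] base [[226.90969827 393.4101812 ]]
blue [188, 10, 8, 6, 25] [191.4, 12.8] [191.4  12.7] [8.5 2.7] 26.6
blue [267, 48, 6, 4, 10] [269.4, 49.6] [269.5  49.5] [5.8 1.3] 26.6
blue [274, 51, 86, 42, 185] [315.3, 71.4] [316.3  71.9] [94.4  2.3] 25.6
blue [263, 174, 4, 28, 74] [264.4, 187.4] [264.4 187.5] [27.   2.6] 86.6
yel [337, 232, 12, 20, 140] [343.7, 242.3] [342.6 241.6] [19.4 10.2] 86.8
green [213, 22, 4, 3, 8] [214.2, 23.1] [214.3  23.3] [3.5 1.4] 45.0
green [300, 238, 6, 7, 30] [302.5, 241.0] [302.5 241. ] [4.9 4.9] 45.0
red [260, 234, 5, 6, 26] [262.0, 236.5] [262.  236.5] [5. 4.] 90.0
side tcp [[102.1116502   83.21491337]] base [[ 30.12304507 260.39970607]]
blue [188, 6, 14, 14, 71] [194.9, 13.2] [192.9  14. ] [16.4  8.8] 39.3
blue [374, 73, 58, 106, 517] [404.9, 131.5] [402.2 124.9] [118.1   7.2] 62.2
blue [256, 203, 28, 20, 244] [268.0, 211.7] [269.7 212.8] [12.  31.3] 71.6
yel [247, 53, 4, 5, 19] [248.4, 55.1] [248.5  55. ] [4. 3.] 90.0
yel [444, 219, 15, 10, 27] [451.0, 224.2] [450.6 224. ] [16.   3.9] 23.2
yel [228, 283, 31, 27, 561] [242.4, 295.6] [241.9 295.4] [19.4 31.4] 66.0
green [264, 43, 7, 7, 22] [267.0, 45.8] [267.   45.6] [7.8 2.8] 53.1
green [221, 247, 7, 8, 46] [224.0, 250.1] [224.  250.5] [7. 6.] 90.0
red [211, 216, 7, 7, 36] [213.9, 219.2] [214. 219.] [6. 6.] 90.0
```

View pics/t1.png

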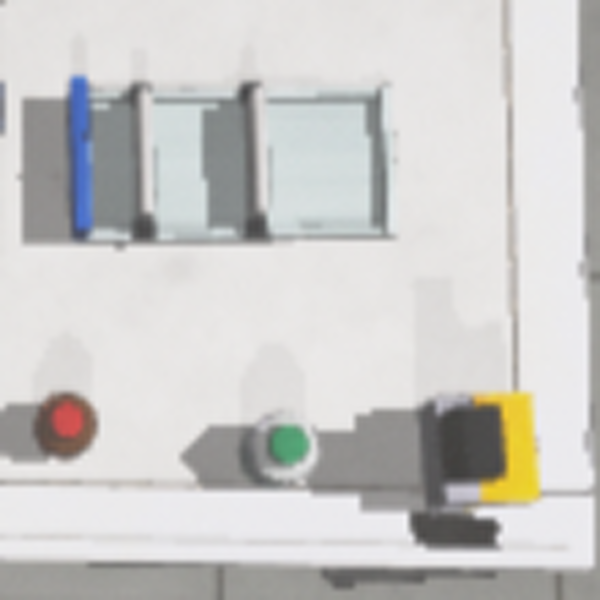

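View pics/s1.png

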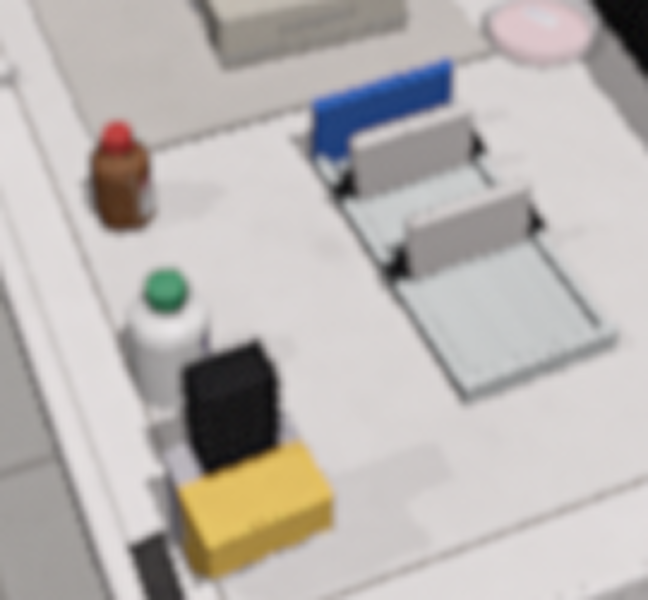

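The top crop shows the stop, divider A (x≈144), divider B (x≈253), the tray end (x≈390) and the gauge handle top (about 443–504, 405–477). The side crop agrees. Next I'll convert these to world positions.

Run:
```python
from h import *
T=lambda u,v:((u+.5)/5.4545-.5+250,(v+.5)/5.4545-.5+160)
S=lambda u,v:((u+.5)/4.8-.5+190,(v+.5)/4.8-.5+190)
print('cams',ray('top',(0,0))[0].round(),ray('side',(0,0))[0].round())
P=lambda n,uv,z:print(n,onz('top',T(*uv),z).round(1))
Q=lambda n,uv,z:print(n,onz('side',S(*uv),z).round(1))
for n,uv,z in[('stop L far',(70,76),50),('stop L near',(74,236),50),('stop R far',(87,76),50),('stop R near',(91,236),50),
 ('A far L',(135,84),50),('A far R',(151,84),50),('A near L',(136,212),50),('A near R',(153,212),50),('B far L',(246,84),50),('B far R',(262,84),50),('B nearL',(249,212),50),('B nearR',(265,212),50),('end far',(389,86),16),('end near',(396,238),16),('rail near left',(80,242),13),
 ('h1',(443,405),114),('h2',(503,405),114),('h3',(505,477),114),('h4',(443,480),114),('y1',(535,393),62),('y2',(540,500),62),('ygL',(437,393),62),('ygLn',(430,500),62),('white cap',(289,443),71),('amber cap',(68,420),63)]:P(n,uv,z)
for n,uv,z in[('s stop near',(313,103),50),('s stop far',(452,65),50),('A near',(352,147),50),('A far',(472,110),50),('B near',(408,226),50),('B far',(528,188),50),('end near',(468,390),16),('end far',(615,335),16),('hA',(185,376),114),('hB',(262,345),114),('hC',(275,378),114),('hD',(193,410),114),('yL',(180,495),62),('yb',(208,528),62),('yR',(328,490),62),('yT',(300,447),62),('wcap',(167,283),68),('acap',(117,132),60)]:Q(n,uv,z)
for a,b in[((302.5,241.0),(224,250.1)),((262,236.5),(213.9,219.2))]:print(tri(a,b))
```

```text
cams [ 332.  -55. 1208.] [ 294. -708.  641.]
stop L far [617.8 -88.   50. ]
stop L near [530.1 -91.4  50. ]
stop R far [618.  -97.2  50. ]
stop R near [ 530.3 -100.5   50. ]
A far L [ 614.1 -123.2   50. ]
A far R [ 614.3 -131.8   50. ]
A near L [ 543.8 -124.4   50. ]
A near R [ 544.  -133.4   50. ]
B far L [ 615.4 -183.2   50. ]
B far R [ 615.6 -191.9   50. ]
B nearL [ 545.1 -184.8   50. ]
B nearR [ 545.3 -193.4   50. ]
end far [ 624.3 -266.7   16. ]
end near [ 538.5 -269.5   16. ]
rail near left [533.2 -95.9  13. ]
h1 [ 437.8 -274.1  114. ]
h2 [ 438.4 -304.   114. ]
h3 [ 402.8 -304.2  114. ]
h4 [ 400.8 -273.4  114. ]
y1 [ 450.  -332.7   62. ]
y2 [ 394.7 -333.9   62. ]
ygL [ 449.  -281.5   62. ]
ygLn [ 393.6 -276.9   62. ]
white cap [ 420.8 -202.9   71. ]
amber cap [431.1 -89.3  63. ]
s stop near [534.1 -97.9  50. ]
s stop far [614.5 -98.9  50. ]
A near [ 539.8 -136.6   50. ]
A far [ 608.4 -135.4   50. ]
B near [ 543. -198.   50.]
B far [ 608.5 -197.6   50. ]
end near [ 539.4 -274.2   16. ]
end far [ 618.5 -272.    16. ]
hA [ 401.3 -292.8  114. ]
hB [ 434.8 -290.   114. ]
hC [ 433.7 -307.5  114. ]
hD [ 398.9 -309.6  114. ]
yL [ 390.6 -308.4   62. ]
yb [ 396.  -327.3   62. ]
yR [ 446.7 -329.4   62. ]
yT [ 444.1 -305.5   62. ]
wcap [ 420.1 -203.3   68. ]
acap [430.3 -89.8  60. ]
(array([ 419.85214297, -203.52098856,   63.81954099]), np.float64(1.974590887605766))
(array([430.9465771 , -89.22957935,  52.76390847]), np.float64(2.5324352974662654))
```

```bash
cat > plan.py <<'E'
# plan.py: commanded pose x,y,z,yaw(deg of tool y, tool down) -> rows for a target
import numpy as np
def row(p,q):
    a=np.radians(p[3]);d=np.array(q[:3])-p[:3]
    tx=np.array([-np.sin(a),np.cos(a),0]);ty=np.array([np.cos(a),np.sin(a),0])
    return np.round([d@tx/300,d@ty/300,-d[2]/300,0,0,-(q[3]-p[3])/180],4)
def chain(ps):
    for p,q in zip(ps,ps[1:]):print(q,*row(np.array(p,float),np.array(q,float)))
E
python3 - <<'E'
from plan import *
from h import *
o=telemetry.get_obs();M=R.from_quat(np.roll(o['orientation'],-1)).as_matrix();print(np.degrees(np.arctan2(M[1,1],M[0,1])),M[:,2])
chain([(245.1,547.6,193.7,65.9),(330,380,230,50),(390,190,240,30),(420,0,240,10),(430,-180,230,1.5),(420,-290,200,1.5)])
E
```

```text
65.89231306019202 [-8.45240802e-04 -1.44248245e-03 -9.99998602e-01]
(330, 380, 230, 50) -0.4865 -0.3944 -0.121 0.0 0.0 0.0883
(390, 190, 240, 30) -0.5603 -0.3566 -0.0333 0.0 0.0 0.1111
(420, 0, 240, 10) -0.5985 -0.2301 -0.0 0.0 0.0 0.1111
(430, -180, 230, 1.5) -0.5967 -0.0714 0.0333 0.0 0.0 0.0472
(420, -290, 200, 1.5) -0.3657 -0.0429 0.1 0.0 0.0 -0.0
```

move_arm:
  commands: "-0.098 -0.079 -0.024 0 0 0.018; -0.195 -0.158 -0.048 0 0 0.035; -0.292 -0.237 -0.073 0 0 0.053; -0.39 -0.316 -0.097 0 0 0.071; -0.4865 -0.3944 -0.121 0 0 0.0883"
  hand: 1

```text
time: 0.52
tool_pos: [330.1, 378.2, 230.0]
orientation: [-0.0, 0.343, 0.939, -0.0]
ft_force: [0.7, 0.4, 0.6]
grip_width: 1.0
gripper_force: 0.0
```

move_arm:
  commands: "-0.112 -0.071 -0.007 0 0 0.022; -0.224 -0.143 -0.013 0 0 0.044; -0.336 -0.214 -0.02 0 0 0.067; -0.448 -0.285 -0.027 0 0 0.089; -0.5603 -0.3566 -0.0333 0 0 0.1111"

```text
time: 0.93
tool_pos: [389.8, 188.2, 240.0]
orientation: [-0.0, 0.501, 0.865, -0.0]
ft_force: [1.1, -1.1, -0.4]
grip_width: 1.004
gripper_force: 0.0
```

move_arm:
  commands: "-0.12 -0.046 0 0 0 0.022; -0.239 -0.092 0 0 0 0.044; -0.359 -0.138 0 0 0 0.067; -0.479 -0.184 0 0 0 0.089; -0.5985 -0.2301 0 0 0 0.1111"

```text
time: 1.35
tool_pos: [419.5, -1.8, 240.0]
orientation: [-0.0, 0.644, 0.765, -0.0]
ft_force: [-0.1, 0.1, -0.2]
grip_width: 1.003
gripper_force: 0.0
```

move_arm:
  commands: "-0.119 -0.014 0.007 0 0 0.009; -0.239 -0.029 0.013 0 0 0.019; -0.358 -0.043 0.02 0 0 0.028; -0.477 -0.057 0.027 0 0 0.038; -0.5967 -0.0714 0.0333 0 0 0.0472"

```text
time: 1.77
tool_pos: [429.3, -181.7, 229.8]
orientation: [-0.0, 0.698, 0.716, -0.0]
ft_force: [0.6, -0.2, 0.4]
grip_width: 0.997
gripper_force: 0.0
```

move_arm:
  commands: "-0.073 -0.009 0.02 0 0 0; -0.146 -0.017 0.04 0 0 0; -0.22 -0.026 0.06 0 0 0; -0.293 -0.034 0.08 0 0 0; -0.3657 -0.0429 0.1 0 0 0"

```text
time: 2.18
tool_pos: [419.4, -291.0, 199.4]
orientation: [-0.0, 0.698, 0.716, -0.0]
ft_force: [-0.5, 0.2, 0.7]
grip_width: 1.001
gripper_force: 0.0
```

move_arm:
  commands: "-0.01 0 0.1 0 0 0; -0.01 0 0.2 0 0 0; -0.01 0 0.3 0 0 0; -0.01 0 0.38 0 0 0; -0.01 0 0.42 0 0 0"

```text
time: 2.6
tool_pos: [418.0, -291.4, 70.9]
orientation: [-0.003, 0.698, 0.716, -0.0]
ft_force: [0.3, -0.0, -0.4]
grip_width: 1.0
gripper_force: 0.0
```

Run:
```python
from h import *
s=grab('side');t=grab('top')
a=cv2.resize(s[190:320,190:300],(500,590),interpolation=cv2.INTER_CUBIC);b=cv2.resize(t[200:270,290:365],(300,280),interpolation=cv2.INTER_CUBIC)
c=np.zeros((590,800,3),np.uint8);c[:,:500]=a;c[:280,500:]=b;cv2.imwrite('pics/g1.png',c)
```

```text
(no output)
```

View pics/g1.png

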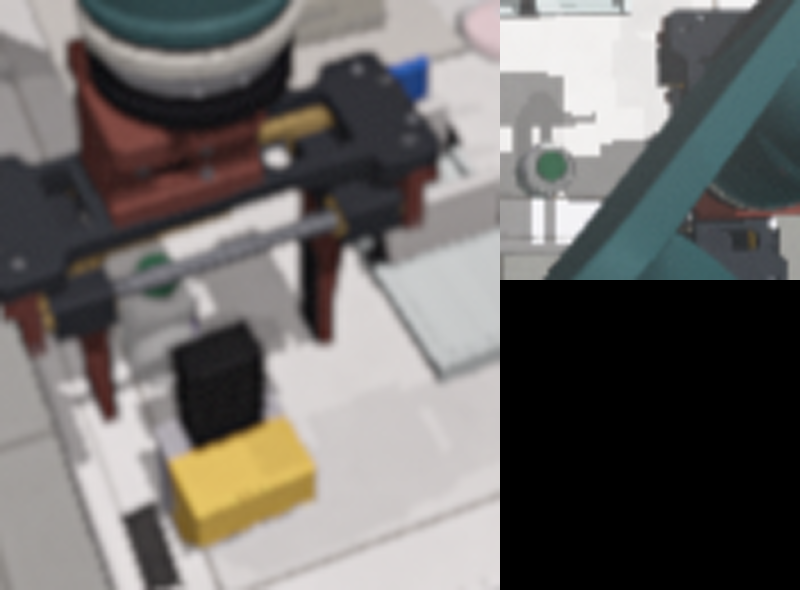

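The picture shows the fingers straddling the black handle. Handle corners are about (172,350), (250,322), (262,405) and (195,445) in the crop. I'll check the y position against projections.

Run:
```python
from h import *
f=lambda p:np.round(((proj('side',p)-[190,190]+.5)*[500/110,590/130]-.5)).tolist()
print('tips',f([[374,-291.4,71],[462,-291.4,71]]))
for y in(-288,-294,-300):
  X,Y=419,y
  print(y,'hdl top far L,R, near L,R, bottom near L,R',f([[X-18,Y+11,114],[X+18,Y+11,114],[X-18,Y-11,114],[X+18,Y-11,114],[X-18,Y-11,62],[X+18,Y-11,62]]))
  print('  yellow top near L,R; bottom near L,R(38)',f([[X-28,Y-39,62],[X+28,Y-39,62],[X-28,Y-39,38],[X+28,Y-39,38]]))
```

```text
tips [[120.0, 437.0], [309.0, 373.0]]
-288 hdl top far L,R, near L,R, bottom near L,R [[162.0, 328.0], [242.0, 303.0], [179.0, 367.0], [261.0, 340.0], [186.0, 443.0], [264.0, 417.0]]
  yellow top near L,R; bottom near L,R(38) [[186.0, 503.0], [309.0, 459.0], [189.0, 535.0], [309.0, 492.0]]
-294 hdl top far L,R, near L,R, bottom near L,R [[167.0, 339.0], [247.0, 313.0], [184.0, 378.0], [266.0, 351.0], [191.0, 454.0], [269.0, 427.0]]
  yellow top near L,R; bottom near L,R(38) [[190.0, 514.0], [314.0, 470.0], [193.0, 547.0], [315.0, 503.0]]
-300 hdl top far L,R, near L,R, bottom near L,R [[171.0, 349.0], [252.0, 323.0], [189.0, 389.0], [271.0, 361.0], [195.0, 465.0], [274.0, 438.0]]
  yellow top near L,R; bottom near L,R(38) [[195.0, 526.0], [320.0, 481.0], [198.0, 558.0], [320.0, 514.0]]
```

move_arm:
  commands: "0 0 0 0 0 0; 0 0 0 0 0 0; 0 0 0 0 0 0; 0 0 0 0 0 0; 0 0 0 0 0 0"
  hand: -1

```text
time: 3.12
tool_pos: [420.6, -293.5, 75.0]
orientation: [0.001, 0.698, 0.716, -0.0]
ft_force: [-0.1, -0.2, 0.8]
grip_width: 0.664
gripper_force: 0.0
```

move_arm:
  commands: "0 0 0 0 0 0; 0 0 0 0 0 0; 0 0 0 0 0 0; 0 0 0 0 0 0; 0 0 0 0 0 0"

```text
time: 3.53
tool_pos: [420.2, -293.2, 74.2]
orientation: [0.0, 0.698, 0.716, -0.0]
ft_force: [-0.2, 0.3, 2.1]
grip_width: 0.409
gripper_force: 29.8
```

move_arm:
  commands: "0 0 -0.04 0 0 0; 0 0 -0.12 0 0 0; 0 0 -0.2 0 0 0; 0 0 -0.26 0 0 0; 0 0 -0.2833 0 0 0"

```text
time: 3.95
tool_pos: [420.9, -293.8, 161.2]
orientation: [0.002, 0.698, 0.716, -0.0]
ft_force: [0.3, -0.4, -2.7]
grip_width: 0.406
gripper_force: 29.8
```

move_arm:
  commands: "0.04 0.036 0 0 0 0; 0.11 0.1 0 0 0 0; 0.18 0.162 0 0 0 0; 0.25 0.225 0 0 0 0; 0.32 0.288 0 0 0 0"

```text
time: 4.37
tool_pos: [503.6, -193.3, 157.9]
orientation: [-0.001, 0.698, 0.716, -0.0]
ft_force: [0.5, -0.8, -2.1]
grip_width: 0.409
gripper_force: 29.8
```

move_arm:
  commands: "0.07 0.063 0 0 0 -0.0011; 0.14 0.125 0 0 0 -0.0022; 0.21 0.186 0 0 0 -0.0033; 0.255 0.225 0 0 0 -0.0033; 0.27 0.238 0 0 0 -0.0033"

```text
time: 4.78
tool_pos: [574.0, -109.4, 157.7]
orientation: [-0.001, 0.693, 0.721, 0.0]
ft_force: [-0.4, -1.2, -2.9]
grip_width: 0.408
gripper_force: 29.8
```

move_arm:
  commands: "0 0 0.01 0 0 0; 0 0 0.03 0 0 0; 0 0 0.05 0 0 0; 0 0 0.0667 0 0 0; 0 0 0.0667 0 0 0"

```text
time: 5.2
tool_pos: [571.3, -112.5, 137.3]
orientation: [-0.001, 0.695, 0.719, -0.001]
ft_force: [1.0, 0.1, -3.1]
grip_width: 0.408
gripper_force: 29.8
```

Run:
```python
from h import *
o=telemetry.get_obs();print(o['time'],o['tool_pos'].round(1))
s=grab('side','s2');t=grab('top','t2')
a=cv2.resize(s[140:270,220:330],(500,590),interpolation=cv2.INTER_CUBIC);b=cv2.resize(t[150:225,245:335],(300,250),interpolation=cv2.INTER_CUBIC)
c=np.zeros((590,800,3),np.uint8);c[:,:500]=a;c[:250,500:]=b;cv2.imwrite('pics/g2.png',c)
```

```text
5.2 [ 571.3 -112.5  137.3]
```

View pics/g2.png

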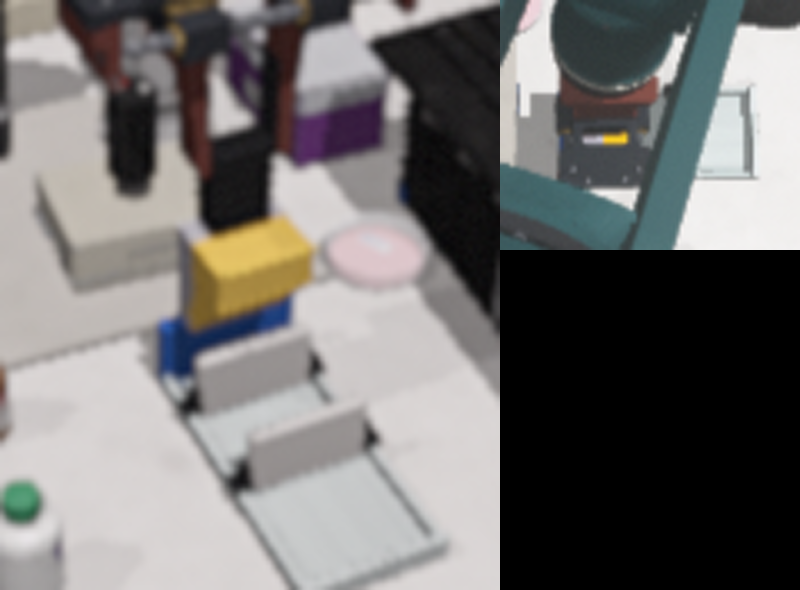

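The picture shows the gauge upright over the stop and first gap; block corners are near (192,328) lower-left and (313,283) lower-right. I'll check these against projections.

Run:
```python
from h import *
f=lambda p:np.round(((proj('side',p)-[220,140]+.5)*[500/110,590/130]-.5)).tolist()
a=np.radians(2.1);ex=np.array([np.cos(a),np.sin(a),0]);ey=np.array([-np.sin(a),np.cos(a),0])
def g(o,x,y,z):return np.array(o)+x*ex+y*ey+[0,0,z]
for y in(-108,-112,-116):
  o=[572,y,65]
  print(y,f([g(o,-28,-39,38),g(o,28,-39,38),g(o,-28,-39,62),g(o,28,-39,62)]))
im=cv2.imread('pics/s2.png');m=cv2.inRange(cv2.cvtColor(im,cv2.COLOR_BGR2HSV),(18,110,70),(32,255,255))
n,l,s,c=cv2.connectedComponentsWithStats(m)
i=1+np.argmax(s[1:,4]*(s[1:,1]>150));pts=np.argwhere(l==i)[:,::-1]
print(s[i]);print(np.round((cv2.approxPolyDP(cv2.convexHull(pts.astype(np.float32)),1.0,True)[:,0]-[220,140]+.5)*4.54-.5).tolist())
# stop top inner edge and dividers for reference
st=lambda x,y,z:np.array([574,-98.7,0])+x*ex+y*ey+[0,0,z]
print('stop top in L,R',f([st(-42,0,50),st(42,0,50)]),'A far top L,R',f([st(-35,-34.5,50),st(35,-34.5,50)]),'B far top',f([st(-35,-94,50),st(35,-94,50)]))
```

```text
-108 [[216.0, 302.0], [312.0, 272.0], [216.0, 266.0], [314.0, 237.0]]
-112 [[219.0, 307.0], [316.0, 277.0], [220.0, 271.0], [318.0, 241.0]]
-116 [[222.0, 312.0], [319.0, 281.0], [223.0, 276.0], [321.0, 246.0]]
[262 188  26  24 441]
[[283.0, 220.0], [306.0, 247.0], [306.0, 279.0], [279.0, 297.0], [197.0, 324.0], [192.0, 251.0], [215.0, 233.0], [256.0, 220.0]]
stop top in L,R [[158.0, 328.0], [293.0, 286.0]] A far top L,R [[196.0, 363.0], [311.0, 326.0]] B far top [[246.0, 436.0], [365.0, 395.0]]
```

move_arm:
  commands: "0 0 0.02 0 0 0; 0 0 0.04 0 0 0; 0 0 0.06 0 0 0; 0 0 0.08 0 0 0; 0 0 0.0833 0 0 0"

```text
time: 5.72
tool_pos: [572.9, -111.7, 113.0]
orientation: [-0.0, 0.694, 0.72, -0.0]
ft_force: [0.2, -0.1, -0.4]
grip_width: 0.41
gripper_force: 29.8
```

move_arm:
  commands: "0 0 0.008 0 0 0; 0 0 0.016 0 0 0; 0 0 0.024 0 0 0; 0 0 0.033 0 0 0; 0 0 0.04 0 0 0"

```text
time: 6.13
tool_pos: [573.4, -111.9, 102.0]
orientation: [0.0, 0.694, 0.72, 0.0]
ft_force: [-0.2, 1.9, 1.7]
grip_width: 0.413
gripper_force: 29.9
```

move_arm:
  commands: "0.002 0 0 0 0 0; 0.004 0 0 0 0 0; 0.005 0 0 0 0 0; 0.0067 0 0 0 0 0; 0.0067 0 0 0 0 0"

```text
time: 6.55
tool_pos: [572.9, -110.1, 101.8]
orientation: [-0.0, 0.694, 0.72, -0.0]
ft_force: [-0.5, -1.4, -3.8]
grip_width: 0.407
gripper_force: 29.8
```

move_arm:
  commands: "0.001 0 0 0 0 0; 0.002 0 0 0 0 0; 0.003 0 0 0 0 0; 0.0033 0 0 0 0 0; 0.0033 0 0 0 0 0"

```text
time: 6.97
tool_pos: [573.0, -109.1, 102.0]
orientation: [0.0, 0.694, 0.72, -0.0]
ft_force: [0.1, -2.7, -3.1]
grip_width: 0.407
gripper_force: 29.8
```

move_arm:
  commands: "0.001 0 0 0 0 0; 0.002 0 0 0 0 0; 0.003 0 0 0 0 0; 0.0033 0 0 0 0 0; 0.0033 0 0 0 0 0"

```text
time: 7.38
tool_pos: [572.8, -108.2, 102.0]
orientation: [0.0, 0.694, 0.72, -0.0]
ft_force: [-0.1, -3.2, -3.0]
grip_width: 0.407
gripper_force: 29.9
```

move_arm:
  commands: "0.001 0 0 0 0 0; 0.002 0 0 0 0 0; 0.003 0 0 0 0 0; 0.0033 0 0 0 0 0; 0.0033 0 0 0 0 0"

```text
time: 7.8
tool_pos: [572.7, -107.1, 102.1]
orientation: [-0.0, 0.694, 0.72, -0.0]
ft_force: [-1.8, -4.1, -0.9]
grip_width: 0.409
gripper_force: 30.0
```

move_arm:
  commands: "-0.003 0 0.005 0 0 0; -0.005 0 0.015 0 0 0; -0.005 0 0.03 0 0 0; -0.005 0 0.045 0 0 0; -0.005 0 0.055 0 0 0"

```text
time: 8.22
tool_pos: [573.8, -108.1, 85.4]
orientation: [0.0, 0.694, 0.72, 0.001]
ft_force: [0.3, 0.4, 3.4]
grip_width: 0.413
gripper_force: 30.0
```

move_arm:
  commands: "0 0 0.004 0 0 0; 0 0 0.008 0 0 0; 0 0 0.012 0 0 0; 0 0 0.016 0 0 0; 0 0 0.018 0 0 0"

```text
time: 8.63
tool_pos: [572.6, -108.5, 79.8]
orientation: [-0.0, 0.694, 0.72, -0.0]
ft_force: [-0.1, -0.0, -0.3]
grip_width: 0.406
gripper_force: 30.0
```

move_arm:
  commands: "0 0 0.002 0 0 0; 0 0 0.004 0 0 0; 0 0 0.006 0 0 0; 0 0 0.007 0 0 0; 0 0 0.007 0 0 0"

```text
time: 9.05
tool_pos: [572.7, -108.6, 79.2]
orientation: [0.0, 0.694, 0.72, -0.0]
ft_force: [-3.3, -0.7, 9.7]
grip_width: 0.41
gripper_force: 30.0
```

Run:
```python
from h import *
o=telemetry.get_obs();print(o['time'],o['tool_pos'].round(1),o['ft_force'].round(1),o['moment'].round(2))
s=grab('side','s3')
cv2.imwrite('pics/g3.png',cv2.resize(s[150:280,220:330],(500,590),interpolation=cv2.INTER_CUBIC))
```

```text
9.05 [ 572.7 -108.6   79.2] [-3.3 -0.7  9.7] [-0.18  0.76 -0.1 ]
```

View pics/g3.png

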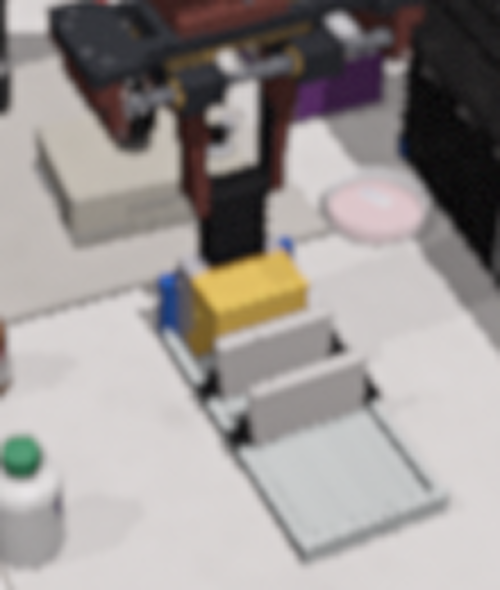

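The side view shows the gauge seated against the stop, divider A moved out beside the block (320,318) and B unmoved. I'll nudge it toward the stop to confirm the flat is in contact.

move_arm:
  commands: "0.001 0 0 0 0 0; 0.002 0 0 0 0 0; 0.003 0 0 0 0 0; 0.0033 0 0 0 0 0; 0.0033 0 0 0 0 0"

```text
time: 9.52
tool_pos: [572.7, -108.5, 79.2]
orientation: [0.001, 0.694, 0.72, -0.001]
ft_force: [-4.0, -3.6, 8.6]
grip_width: 0.403
gripper_force: 30.0
```

move_arm:
  commands: "0.001 0 0 0 0 0; 0.002 0 0 0 0 0; 0.003 0 0 0 0 0; 0.0033 0 0 0 0 0; 0.0033 0 0 0 0 0"

```text
time: 9.93
tool_pos: [572.8, -108.2, 79.3]
orientation: [0.001, 0.694, 0.72, -0.001]
ft_force: [-3.3, -5.2, 8.5]
grip_width: 0.404
gripper_force: 30.0
```

move_arm:
  commands: "-0.003 0 -0.003 0 0 0; -0.005 0 -0.01 0 0 0; -0.005 0 -0.03 0 0 0; -0.005 0 -0.06 0 0 0; -0.005 0 -0.1 0 0 0"

```text
time: 10.35
tool_pos: [572.1, -107.6, 107.9]
orientation: [-0.001, 0.694, 0.72, -0.001]
ft_force: [-0.2, -1.6, -3.4]
grip_width: 0.407
gripper_force: 30.0
```

move_arm:
  commands: "0 0 -0.04 0 0 0; 0 0 -0.08 0 0 0; 0 0 -0.11 0 0 0; 0 0 -0.11 0 0 0; 0 0 -0.11 0 0 0"

```text
time: 10.77
tool_pos: [573.4, -107.7, 141.7]
orientation: [0.0, 0.694, 0.72, 0.0]
ft_force: [-0.3, 0.3, -3.1]
grip_width: 0.404
gripper_force: 30.0
```

move_arm:
  commands: "-0.04 0 0 0 0 0; -0.1 0 0 0 0 0; -0.16 0 0 0 0 0; -0.205 0 0 0 0 0; -0.205 0 0 0 0 0"

```text
time: 11.18
tool_pos: [575.2, -172.6, 140.3]
orientation: [0.0, 0.695, 0.719, -0.001]
ft_force: [0.2, -0.0, -2.9]
grip_width: 0.408
gripper_force: 30.0
```

Run:
```python
from h import *
o=telemetry.get_obs();print(o['time'],o['tool_pos'].round(1),o['ft_force'].round(1),o['moment'].round(2))
s=grab('side','s4');t=grab('top','t4')
a=cv2.resize(s[150:280,220:330],(500,590),interpolation=cv2.INTER_CUBIC);b=cv2.resize(t[150:225,245:335],(300,250),interpolation=cv2.INTER_CUBIC)
c=np.zeros((590,800,3),np.uint8);c[:,:500]=a;c[:250,500:]=b;cv2.imwrite('pics/g4.png',c)
f=lambda p:np.round(((proj('side',p)-[220,150]+.5)*[500/110,590/130]-.5)).tolist()
a=np.radians(2.1);ex=np.array([np.cos(a),np.sin(a),0]);ey=np.array([-np.sin(a),np.cos(a),0])
st=lambda x,y,z:np.array([574,-98.7,0])+x*ex+y*ey+[0,0,z]
print('stop top in',f([st(-42,0,50),st(42,0,50)]),'A@50 far top L,R',f([st(-35,-58,50),st(35,-58,50)]))
for g in(26,30,34):print(g,'B far top',f([st(-35,-66-g,50),st(35,-66-g,50)]))
```

```text
11.1833 [ 575.2 -172.6  140.3] [ 0.2 -0.  -2.9] [-0.14  0.05 -0.04]
stop top in [[158.0, 282.0], [293.0, 241.0]] A@50 far top L,R [[215.0, 345.0], [331.0, 307.0]]
26 B far top [[244.0, 388.0], [363.0, 347.0]]
30 B far top [[247.0, 393.0], [367.0, 352.0]]
34 B far top [[251.0, 398.0], [370.0, 357.0]]
```

View pics/g4.png

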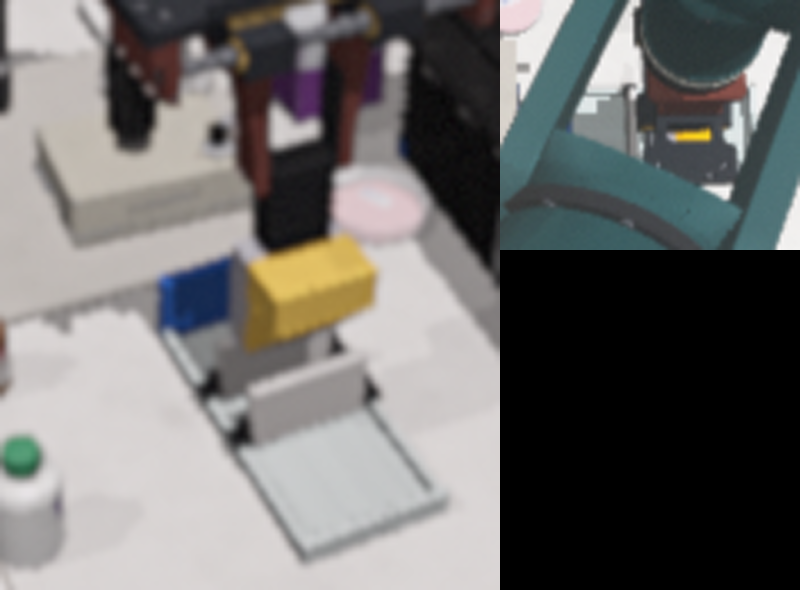

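A sits at its 50 mm prediction in the last picture, with its top edge near (216,345)–(331,312). B is about 28 mm beyond it. The gauge hangs over the second gap, so I'll lower it.

move_arm:
  commands: "0 0 0.02 0 0 0; 0 0 0.04 0 0 0; 0 0 0.06 0 0 0; 0 0 0.08 0 0 0; 0 0 0.09 0 0 0"

```text
time: 11.7
tool_pos: [574.4, -168.6, 112.7]
orientation: [-0.001, 0.694, 0.72, -0.0]
ft_force: [-0.4, 0.1, -0.9]
grip_width: 0.405
gripper_force: 30.0
```

move_arm:
  commands: "0 0 0.008 0 0 0; 0 0 0.016 0 0 0; 0 0 0.022 0 0 0; 0 0 0.0267 0 0 0; 0 0 0.0267 0 0 0"

```text
time: 12.12
tool_pos: [575.8, -169.5, 106.3]
orientation: [0.0, 0.694, 0.72, 0.0]
ft_force: [0.4, 1.6, 0.2]
grip_width: 0.406
gripper_force: 30.0
```

move_arm:
  commands: "0.002 0 0 0 0 0; 0.004 0 0 0 0 0; 0.006 0 0 0 0 0; 0.007 0 0 0 0 0; 0.007 0 0 0 0 0"

```text
time: 12.53
tool_pos: [574.9, -167.3, 105.8]
orientation: [-0.0, 0.694, 0.72, -0.0]
ft_force: [-0.4, -0.1, -2.4]
grip_width: 0.407
gripper_force: 30.0
```

move_arm:
  commands: "0.0005 0 0 0 0 0; 0.001 0 0 0 0 0; 0.001 0 0 0 0 0; 0.001 0 0 0 0 0; 0.001 0 0 0 0 0"

```text
time: 12.95
tool_pos: [575.2, -167.1, 106.1]
orientation: [0.0, 0.694, 0.72, -0.0]
ft_force: [-0.7, 1.0, -3.0]
grip_width: 0.405
gripper_force: 30.0
```

Run:
```python
from h import *
for i in range(4):
  o=telemetry.get_obs();print(o['time'],o['tool_pos'].round(1),o['ft_force'].round(1),o['moment'].round(2));viewer.grab_frame('top')
```

```text
12.95 [ 575.2 -167.1  106.1] [-0.7  1.  -3. ] [-0.03  0.04  0.02]
13.0 [ 575.1 -167.1  106.1] [ 1.1  0.5 -3.3] [-0.07  0.07  0.02]
13.05 [ 575.1 -167.1  106.1] [ 0.2  0.6 -2.8] [-0.03  0.05  0.01]
13.1 [ 575.1 -167.   106. ] [ 0.6  0.2 -2.9] [-0.04  0.04 -0.  ]
```

move_arm:
  commands: "0.0013 0 0 0 0 0; 0.0013 0 0.01 0 0 0; 0.0013 0 0.025 0 0 0; 0.0013 0 0.04 0 0 0; 0.0013 0 0.055 0 0 0"

```text
time: 13.57
tool_pos: [575.7, -166.6, 89.7]
orientation: [0.001, 0.694, 0.72, 0.0]
ft_force: [1.1, 1.6, 3.4]
grip_width: 0.407
gripper_force: 30.0
```

move_arm:
  commands: "0 0 0.006 0 0 0; 0 0 0.012 0 0 0; 0 0 0.018 0 0 0; 0 0 0.024 0 0 0; 0 0 0.028 0 0 0"

```text
time: 13.98
tool_pos: [575.2, -166.9, 80.6]
orientation: [0.0, 0.694, 0.72, -0.0]
ft_force: [1.6, -0.6, -1.0]
grip_width: 0.404
gripper_force: 30.0
```

move_arm:
  commands: "0 0 0.003 0 0 0; 0 0 0.006 0 0 0; 0 0 0.009 0 0 0; 0 0 0.012 0 0 0; 0 0 0.012 0 0 0"

```text
time: 14.4
tool_pos: [575.4, -167.2, 79.2]
orientation: [0.001, 0.694, 0.72, -0.0]
ft_force: [-2.0, -0.1, 11.6]
grip_width: 0.406
gripper_force: 30.0
```

Run:
```python
from h import *
for i in range(2):
  o=telemetry.get_obs();print(o['time'],o['tool_pos'].round(1),o['ft_force'].round(1),o['moment'].round(2));s=grab('side','s5')
cv2.imwrite('pics/g5.png',cv2.resize(s[150:280,220:330],(500,590),interpolation=cv2.INTER_CUBIC))
```

```text
14.4 [ 575.4 -167.2   79.2] [-2.  -0.1 11.6] [ 0.07  0.47 -0.03]
14.45 [ 575.4 -167.2   79.2] [-2.4  0.3 11.1] [ 0.05  0.47 -0.07]
```

move_arm:
  commands: "0 0 -0.006 0 0 0; 0 0 -0.02 0 0 0; 0 0 -0.05 0 0 0; 0 0 -0.1 0 0 0; 0 0 -0.16 0 0 0"

```text
time: 14.92
tool_pos: [573.2, -166.1, 125.0]
orientation: [-0.002, 0.694, 0.72, -0.001]
ft_force: [0.6, -0.8, -2.1]
grip_width: 0.41
gripper_force: 30.0
```

move_arm:
  commands: "0 0 -0.06 0 0 0; -0.03 -0.04 -0.115 0 0 0; -0.1 -0.13 -0.115 0 0 0; -0.17 -0.22 -0.115 0 0 0; -0.24 -0.31 -0.115 0 0 0"

```text
time: 15.33
tool_pos: [483.3, -242.1, 160.7]
orientation: [-0.0, 0.693, 0.72, -0.0]
ft_force: [-0.2, -0.3, -2.5]
grip_width: 0.409
gripper_force: 30.0
```

move_arm:
  commands: "-0.07 -0.09 0 0 0 0; -0.13 -0.16 0 0 0 0; -0.152 -0.188 0 0 0 0; -0.152 -0.188 0 0 0 0; -0.152 -0.188 0.03 0 0 0"

```text
time: 15.75
tool_pos: [431.2, -290.4, 152.4]
orientation: [0.001, 0.695, 0.719, 0.0]
ft_force: [0.6, -0.1, -3.1]
grip_width: 0.412
gripper_force: 30.0
```

Run:
```python
from h import *
s=grab('side','s6');t=grab('top','t6')
a=cv2.resize(s[170:300,210:320],(500,590),interpolation=cv2.INTER_CUBIC);b=cv2.resize(t[150:225,245:335],(300,250),interpolation=cv2.INTER_CUBIC)
c=np.zeros((590,800,3),np.uint8);c[:,:500]=a;c[:250,500:]=b;cv2.imwrite('pics/g6.png',c)
f=lambda p:np.round(((proj('side',p)-[210,170]+.5)*[500/110,590/130]-.5)).tolist()
a=np.radians(2.1);ex=np.array([np.cos(a),np.sin(a),0]);ey=np.array([-np.sin(a),np.cos(a),0])
st=lambda x,y,z:np.array([574,-98.7,0])+x*ex+y*ey+[0,0,z]
print('stop top in',f([st(-42,0,50),st(42,0,50)]),'A@50 far top L,R',f([st(-35,-58,50),st(35,-58,50)]),'B@50',f([st(-35,-116,50),st(35,-116,50)]))
o=telemetry.get_obs();print(o['time'],o['tool_pos'].round(1),o['ft_force'].round(1))
```

```text
stop top in [[204.0, 192.0], [338.0, 150.0]] A@50 far top L,R [[261.0, 255.0], [377.0, 216.0]] B@50 [[311.0, 328.0], [432.0, 286.0]]
15.85 [ 430.2 -288.2  149.8] [-0.7  0.1 -3.7]
```

View pics/g6.png

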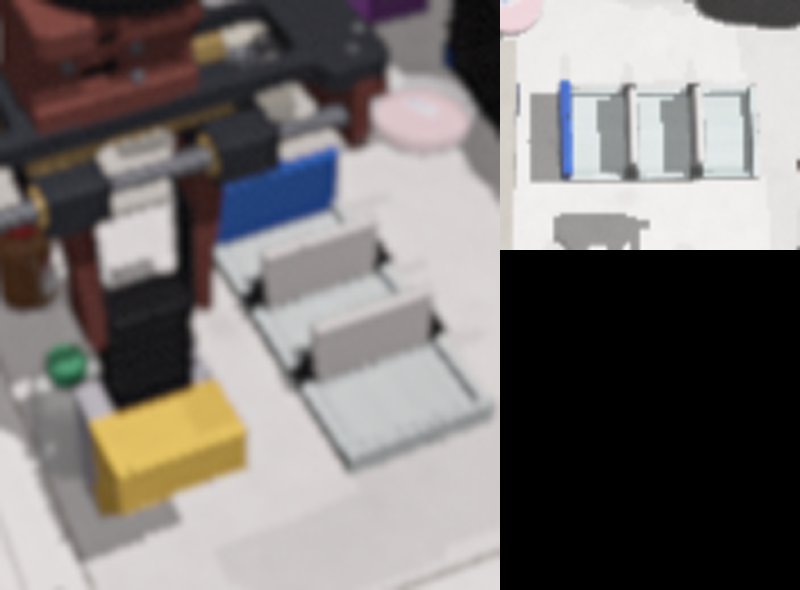

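Both dividers match their 50 mm predictions, and the top view shows equal compartments. Now I'll set the gauge down.

move_arm:
  commands: "0 0 0.06 0 0 0; 0 0 0.13 0 0 0; 0 0 0.2 0 0 0; 0 0 0.235 0 0 0; 0 0 0.245 0 0 0"

```text
time: 16.27
tool_pos: [429.5, -287.6, 75.4]
orientation: [-0.002, 0.694, 0.72, -0.0]
ft_force: [-0.2, 0.0, -3.0]
grip_width: 0.407
gripper_force: 30.0
```

move_arm:
  commands: "0 0 0.003 0 0 0; 0 0 0.006 0 0 0; 0 0 0.009 0 0 0; 0 0 0.01 0 0 0; 0 0 0.01 0 0 0"

```text
time: 16.68
tool_pos: [430.6, -290.1, 75.3]
orientation: [0.001, 0.694, 0.72, -0.0]
ft_force: [0.1, -0.9, -2.4]
grip_width: 0.406
gripper_force: 30.0
```

move_arm:
  commands: "0 0 0.002 0 0 0; 0 0 0.004 0 0 0; 0 0 0.005 0 0 0; 0 0 0.005 0 0 0; 0 0 0.005 0 0 0"

```text
time: 17.1
tool_pos: [430.5, -290.3, 74.2]
orientation: [0.001, 0.694, 0.72, -0.0]
ft_force: [-1.2, 0.2, 5.6]
grip_width: 0.409
gripper_force: 30.0
```

move_arm:
  commands: "0 0 0 0 0 0; 0 0 0 0 0 0; 0 0 0 0 0 0; 0 0 0 0 0 0; 0 0 0 0 0 0"
  hand: 1

```text
time: 17.52
tool_pos: [430.2, -289.7, 73.0]
orientation: [0.0, 0.694, 0.72, -0.0]
ft_force: [0.7, 0.6, -0.4]
grip_width: 0.746
gripper_force: 0.0
```

move_arm:
  commands: "0 0 0 0 0 0; 0 0 0 0 0 0; 0 0 0 0 0 0; 0 0 0 0 0 0; 0 0 0 0 0 0"

```text
time: 17.93
tool_pos: [430.1, -289.7, 73.0]
orientation: [-0.0, 0.694, 0.72, -0.0]
ft_force: [-1.4, -1.1, -0.1]
grip_width: 1.001
gripper_force: 0.0
```

move_arm:
  commands: "0 0 -0.03 0 0 0; 0 0 -0.1 0 0 0; 0 0 -0.18 0 0 0; 0 0 -0.26 0 0 0; 0 0 -0.29 0 0 0"

```text
time: 18.35
tool_pos: [431.7, -290.9, 163.7]
orientation: [0.003, 0.694, 0.72, 0.0]
ft_force: [0.6, -0.5, 0.9]
grip_width: 0.998
gripper_force: 0.0
```

move_arm:
  commands: "0.07 -0.005 0 0 0 0; 0.15 -0.011 0 0 0 0; 0.23 -0.017 0 0 0 0; 0.28 -0.0217 0 0 0 0; 0.2897 -0.0217 0 0 0 0"

```text
time: 18.77
tool_pos: [419.2, -200.5, 159.8]
orientation: [-0.001, 0.693, 0.721, -0.0]
ft_force: [0.1, 0.5, -0.4]
grip_width: 0.998
gripper_force: 0.0
```

move_arm:
  commands: "0 0 0.05 0 0 0; 0 0 0.14 0 0 0; 0 0 0.22 0 0 0; 0 0 0.25 0 0 0; 0 0 0.26 0 0 0"

```text
time: 19.18
tool_pos: [419.5, -202.9, 80.5]
orientation: [-0.002, 0.694, 0.72, -0.0]
ft_force: [-0.2, -0.5, 0.5]
grip_width: 1.003
gripper_force: 0.0
```

Run:
```python
from h import *
o=telemetry.get_obs();print(o['time'],o['tool_pos'].round(1),o['ft_force'].round(1))
s=grab('side','s7');t=grab('top','t7')
a=cv2.resize(s[190:320,190:300],(500,590),interpolation=cv2.INTER_CUBIC);b=cv2.resize(t[190:265,245:335],(300,250),interpolation=cv2.INTER_CUBIC)
c=np.zeros((590,800,3),np.uint8);c[:,:500]=a;c[:250,500:]=b;cv2.imwrite('pics/g7.png',c)
```

```text
19.1833 [ 419.5 -202.9   80.5] [-0.2 -0.5  0.5]
```

View pics/g7.png

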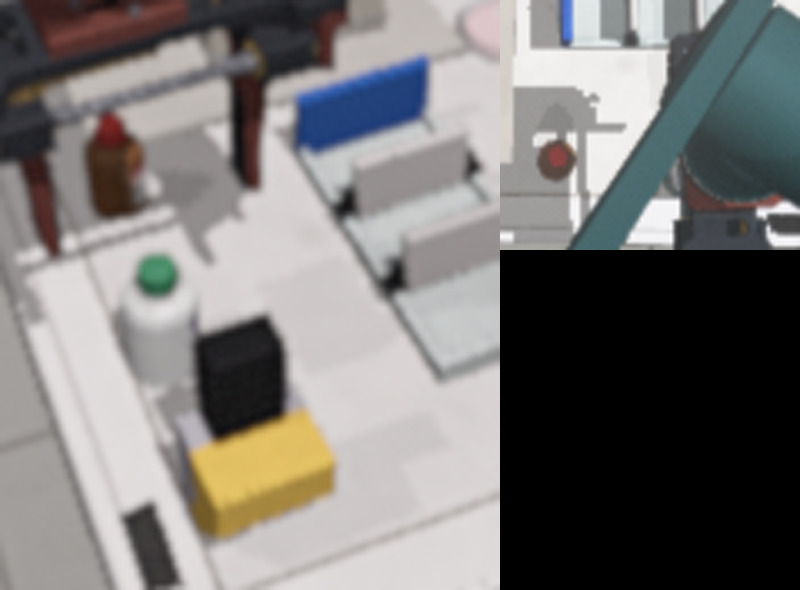

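The picture shows the gauge standing at (260,420), and the fingers straddling the white bottle's green cap at (157,270). I'll descend and grip.

move_arm:
  commands: "0 0 0.05 0 0 0; 0 0 0.1 0 0 0; 0 0 0.15 0 0 0; 0 0 0.19 0 0 0; 0 0 0.2 0 0 0"

```text
time: 19.7
tool_pos: [420.7, -203.5, 21.8]
orientation: [0.0, 0.694, 0.72, -0.0]
ft_force: [0.3, 0.5, 0.5]
grip_width: 0.999
gripper_force: 0.0
```

move_arm:
  commands: "0 0 0 0 0 0; 0 0 0 0 0 0; 0 0 0 0 0 0; 0 0 0 0 0 0; 0 0 0 0 0 0"
  hand: -1

```text
time: 20.12
tool_pos: [421.0, -203.4, 22.8]
orientation: [0.001, 0.694, 0.72, 0.0]
ft_force: [0.6, 0.9, 0.4]
grip_width: 0.661
gripper_force: 0.0
```

move_arm:
  commands: "0 0 0 0 0 0; 0 0 0 0 0 0; 0 0 0 0 0 0; 0 0 0 0 0 0; 0 0 0 0 0 0"

```text
time: 20.53
tool_pos: [420.5, -203.1, 22.1]
orientation: [0.0, 0.694, 0.72, -0.0]
ft_force: [-0.4, -0.1, 1.7]
grip_width: 0.422
gripper_force: 30.0
```

move_arm:
  commands: "0 0 -0.03 0 0 0; 0 0 -0.1 0 0 0; 0 0 -0.2 0 0 0; 0 0 -0.29 0 0 0; 0 0 -0.3 0 0 0"

```text
time: 20.95
tool_pos: [423.0, -204.7, 116.5]
orientation: [0.004, 0.694, 0.72, 0.001]
ft_force: [0.1, -0.9, -0.5]
grip_width: 0.422
gripper_force: 30.0
```

move_arm:
  commands: "0.008 0.08 0 0 0 0; 0.02 0.2 0 0 0 0; 0.032 0.32 0 0 0 0; 0.045 0.45 0 0 0 0; 0.0525 0.5246 0 0 0 0"

```text
time: 21.37
tool_pos: [580.9, -181.1, 112.0]
orientation: [0.001, 0.694, 0.72, 0.001]
ft_force: [0.8, -1.0, -0.1]
grip_width: 0.422
gripper_force: 30.0
```

move_arm:
  commands: "0 0 0 0 0 0; 0 0 0 0 0 0; 0 0 0.02 0 0 0; 0 0 0.04 0 0 0; 0 0 0.06 0 0 0"

```text
time: 21.78
tool_pos: [575.4, -181.5, 93.2]
orientation: [-0.001, 0.694, 0.72, -0.0]
ft_force: [0.2, 0.2, 0.5]
grip_width: 0.421
gripper_force: 30.0
```

Run:
```python
from h import *
o=telemetry.get_obs();print(o['time'],o['tool_pos'].round(1),o['ft_force'].round(1))
s=grab('side','s8')
# green cap and white bottle in side view
for st,c,r in hsvblobs(s,(60,90,40),(90,255,255)):print(st,c)
zc=o['tool_pos'][2]-22
for z in(68,):
  for st,c,r in hsvblobs(s,(60,90,40),(90,255,255)):
    if st[1]>100:print(onz('side',c,zc+66).round(1))
```

```text
21.7833 [ 575.4 -181.5   93.2] [0.2 0.2 0.5]
[282, 198, 8, 7, 42] [285.4, 201.3]
[ 573.3 -184.5  137.2]
```

move_arm:
  commands: "0.002 0 0.03 0 0 0; 0.002 0 0.08 0 0 0; 0.002 0 0.13 0 0 0; 0.002 0 0.17 0 0 0; 0.002 0 0.19 0 0 0"

```text
time: 22.25
tool_pos: [575.6, -180.5, 35.0]
orientation: [-0.001, 0.694, 0.72, -0.001]
ft_force: [-1.0, -0.2, 0.0]
grip_width: 0.421
gripper_force: 30.0
```

move_arm:
  commands: "0 0 0.01 0 0 0; 0 0 0.02 0 0 0; 0 0 0.025 0 0 0; 0 0 0.028 0 0 0; 0 0 0.029 0 0 0"

```text
time: 22.67
tool_pos: [577.5, -181.1, 28.7]
orientation: [0.0, 0.694, 0.72, 0.0]
ft_force: [-0.4, 0.4, -0.6]
grip_width: 0.424
gripper_force: 30.0
```

Run:
```python
from h import *
for i in range(3):
  o=telemetry.get_obs();print(o['time'],o['tool_pos'].round(1),o['ft_force'].round(1));grab('side','s9')
```

```text
22.6667 [ 577.5 -181.1   28.7] [-0.4  0.4 -0.6]
22.7167 [ 577.5 -181.1   28.7] [ 0.4  0.3 -0.9]
22.7667 [ 577.5 -181.1   28.8] [ 0.1 -0.1 -0.1]
```

move_arm:
  commands: "0 0 0.002 0 0 0; 0 0 0.004 0 0 0; 0 0 0.005 0 0 0; 0 0 0.005 0 0 0; 0 0 0.005 0 0 0"

```text
time: 23.23
tool_pos: [577.3, -181.1, 27.2]
orientation: [0.0, 0.694, 0.72, 0.0]
ft_force: [-0.5, 0.2, 2.8]
grip_width: 0.42
gripper_force: 30.0
```

move_arm:
  commands: "0 0 0 0 0 0; 0 0 0 0 0 0; 0 0 0 0 0 0; 0 0 0 0 0 0; 0 0 0 0 0 0"
  hand: 0.8

```text
time: 23.65
tool_pos: [577.0, -180.9, 26.7]
orientation: [-0.0, 0.694, 0.72, -0.0]
ft_force: [-0.8, 0.5, -0.0]
grip_width: 0.765
gripper_force: 0.0
```

move_arm:
  commands: "0 0 0 0 0 0; 0 0 0 0 0 0; 0 0 -0.03 0 0 0; 0 0 -0.08 0 0 0; 0 0 -0.14 0 0 0"

```text
time: 24.07
tool_pos: [576.2, -180.6, 68.9]
orientation: [-0.001, 0.694, 0.72, -0.0]
ft_force: [0.1, -0.6, -0.3]
grip_width: 0.9
gripper_force: 0.0
```

move_arm:
  commands: "0 0 -0.08 0 0 0; 0 0 -0.17 0 0 0; 0 0 -0.26 0 0 0; 0 0 -0.3 0 0 0; 0 0 -0.3 0 0 0"

```text
time: 24.48
tool_pos: [579.6, -182.0, 163.2]
orientation: [0.003, 0.694, 0.72, 0.001]
ft_force: [0.5, -1.1, 0.3]
grip_width: 0.901
gripper_force: 0.0
```

move_arm:
  commands: "0.06 -0.09 0 0 0 0; 0.13 -0.19 0 0 0 0; 0.2 -0.29 0 0 0 0; 0.27 -0.39 0 0 0 0; 0.323 -0.476 0 0 0 0"

```text
time: 24.9
tool_pos: [427.5, -87.5, 157.7]
orientation: [-0.001, 0.694, 0.72, -0.001]
ft_force: [0.1, 0.3, -0.3]
grip_width: 0.9
gripper_force: 0.0
```

move_arm:
  commands: "0 0 0 0 0 0; 0 0 0.03 0 0 0; 0 0 0.1 0 0 0; 0 0 0.18 0 0 0; 0 0 0.24 0 0 0"

```text
time: 25.32
tool_pos: [432.1, -90.1, 85.1]
orientation: [0.001, 0.694, 0.72, 0.0]
ft_force: [-0.0, 0.3, -0.2]
grip_width: 0.899
gripper_force: 0.0
```

move_arm:
  commands: "0 0 0.06 0 0 0; 0 0 0.12 0 0 0; 0 0 0.18 0 0 0; 0 0 0.215 0 0 0; 0 0 0.223 0 0 0"

```text
time: 25.73
tool_pos: [430.7, -89.6, 17.3]
orientation: [-0.001, 0.694, 0.72, -0.001]
ft_force: [-0.6, -0.3, -0.3]
grip_width: 0.894
gripper_force: 0.0
```

move_arm:
  commands: "0 0 0 0 0 0; 0 0 0 0 0 0; 0 0 0 0 0 0; 0 0 0 0 0 0; 0 0 0 0 0 0"
  hand: -1

```text
time: 26.15
tool_pos: [431.5, -89.6, 20.6]
orientation: [0.001, 0.694, 0.72, 0.0]
ft_force: [-0.4, 0.7, 0.6]
grip_width: 0.556
gripper_force: 0.0
```

move_arm:
  commands: "0 0 0 0 0 0; 0 0 0 0 0 0; 0 0 0 0 0 0; 0 0 0 0 0 0; 0 0 0 0 0 0"

```text
time: 26.57
tool_pos: [431.1, -89.4, 20.2]
orientation: [0.0, 0.694, 0.72, 0.0]
ft_force: [-0.9, -0.1, 4.8]
grip_width: 0.353
gripper_force: 30.0
```

move_arm:
  commands: "0 0 -0.03 0 0 0; 0 0 -0.1 0 0 0; 0 0 -0.2 0 0 0; 0 0 -0.29 0 0 0; 0 0 -0.3 0 0 0"

```text
time: 26.98
tool_pos: [433.6, -90.3, 114.2]
orientation: [0.003, 0.694, 0.72, 0.001]
ft_force: [1.7, 0.3, 0.3]
grip_width: 0.357
gripper_force: 30.0
```

move_arm:
  commands: "-0.02 0.07 0 0 0 0; -0.05 0.18 0 0 0 0; -0.08 0.29 0 0 0 0; -0.11 0.4 0 0 0 0; -0.1318 0.4745 0 0 0 0"

```text
time: 27.4
tool_pos: [577.5, -124.3, 109.8]
orientation: [0.001, 0.694, 0.72, 0.0]
ft_force: [-0.6, 0.3, 0.1]
grip_width: 0.354
gripper_force: 30.0
```

move_arm:
  commands: "0 0 0 0 0 0; 0 0 0 0 0 0; 0 0 0.02 0 0 0; 0 0 0.04 0 0 0; 0 0 0.06 0 0 0"

```text
time: 27.82
tool_pos: [572.8, -123.1, 91.1]
orientation: [-0.001, 0.694, 0.72, -0.0]
ft_force: [0.2, -0.4, -0.3]
grip_width: 0.355
gripper_force: 30.0
```

Run:
```python
from h import *
o=telemetry.get_obs();print(o['time'],o['tool_pos'].round(1),o['ft_force'].round(1))
s=grab('side','s10');t=grab('top','t10')
for st,c,r in hsvblobs(s,(0,130,60),(8,255,255),12):
    if 200<st[0]<340:print(st,c,onz('side',c,o['tool_pos'][2]-20+57).round(1))
print('orig bias',onz('side',(213.9,219.2),57).round(1))
for st,c,r in hsvblobs(s,(60,90,40),(90,255,255)):
    if st[1]>100:print('white',c,onz('side',c,71).round(1),'orig',onz('side',(224,250.1),66).round(1))
```

```text
27.8167 [ 572.8 -123.1   91.1] [ 0.2 -0.4 -0.3]
[269, 187, 8, 7, 44] [272.6, 190.2] [ 568.4 -127.1  128.1]
orig bias [428.7 -93.6  57. ]
white [284.3, 222.3] [ 574.4 -182.9   71. ] orig [ 418.4 -205.4   66. ]
```

move_arm:
  commands: "0 0 0.03 0 0 0; 0 0 0.08 0 0 0; 0 0 0.13 0 0 0; 0 0 0.17 0 0 0; 0 0 0.19 0 0 0"

```text
time: 28.33
tool_pos: [573.3, -123.2, 33.2]
orientation: [-0.001, 0.694, 0.72, -0.001]
ft_force: [-0.1, 0.1, 0.4]
grip_width: 0.356
gripper_force: 30.0
```

move_arm:
  commands: "0 0 0.01 0 0 0; 0 0 0.02 0 0 0; 0 0 0.027 0 0 0; 0 0 0.03 0 0 0; 0 0 0.032 0 0 0"

```text
time: 28.75
tool_pos: [575.0, -123.8, 25.7]
orientation: [0.0, 0.694, 0.72, 0.0]
ft_force: [-0.3, 0.6, -0.6]
grip_width: 0.359
gripper_force: 30.0
```

move_arm:
  commands: "0 0 0.001 0 0 0; 0 0 0.002 0 0 0; 0 0 0.003 0 0 0; 0 0 0.003 0 0 0; 0 0 0.003 0 0 0"

```text
time: 29.17
tool_pos: [574.9, -123.8, 25.2]
orientation: [0.0, 0.694, 0.72, 0.0]
ft_force: [-1.8, 0.2, 5.1]
grip_width: 0.353
gripper_force: 30.0
```

move_arm:
  commands: "0 0 0 0 0 0; 0 0 0 0 0 0; 0 0 0 0 0 0; 0 0 0 0 0 0; 0 0 0 0 0 0"
  hand: 0.8

```text
time: 29.58
tool_pos: [574.5, -123.6, 24.3]
orientation: [-0.0, 0.694, 0.72, -0.0]
ft_force: [0.1, -0.1, -0.4]
grip_width: 0.693
gripper_force: 0.0
```

move_arm:
  commands: "0 0 0 0 0 0; 0 0 0 0 0 0; 0 0 -0.03 0 0 0; 0 0 -0.08 0 0 0; 0 0 -0.14 0 0 0"

```text
time: 30.0
tool_pos: [573.6, -123.3, 66.5]
orientation: [-0.001, 0.694, 0.72, -0.001]
ft_force: [0.4, -0.8, -0.3]
grip_width: 0.9
gripper_force: 0.0
```

move_arm:
  commands: "0 0 -0.08 0 0 0; 0 0 -0.17 0 0 0; 0 0 -0.26 0 0 0; 0 0 -0.3 0 0 0; 0 0 -0.3 0 0 0"

```text
time: 30.42
tool_pos: [577.1, -124.4, 160.7]
orientation: [0.003, 0.694, 0.72, 0.001]
ft_force: [-0.2, 0.3, -1.0]
grip_width: 0.902
gripper_force: 0.0
```

move_arm:
  commands: "0 -0.13 0 0 0 0; 0 -0.26 0 0 0 0; 0.05 -0.38 0 0 0 0; 0.15 -0.43 0 0 0 0; 0.25 -0.45 0 0 0 0"

```text
time: 30.83
tool_pos: [432.3, -53.0, 155.3]
orientation: [-0.002, 0.695, 0.719, -0.001]
ft_force: [0.5, 0.7, -0.3]
grip_width: 0.902
gripper_force: 0.0
```

move_arm:
  commands: "0.12 0 0 0 0 0; 0.24 0 0 0 0 0; 0.36 0 0 0 0 0; 0.4 0 0 0 0 0; 0.4 0 0 0 0 0"

```text
time: 31.25
tool_pos: [431.2, 68.8, 155.8]
orientation: [-0.001, 0.693, 0.721, -0.0]
ft_force: [-0.8, -0.1, -0.6]
grip_width: 0.897
gripper_force: 0.0
```

Run:
```python
from h import *
o=telemetry.get_obs();print(o['time'],o['tool_pos'].round(1),o['ft_force'].round(1))
s=grab('side','s11');t=grab('top','t11')
a=cv2.resize(s[180:310,200:310],(400,472),interpolation=cv2.INTER_CUBIC);b=cv2.resize(t[160:270,240:350],(400,400),interpolation=cv2.INTER_CUBIC)
c=np.zeros((472,800,3),np.uint8);c[:,:400]=a;c[:400,400:]=b;cv2.imwrite('pics/g11.png',c)
```

```text
31.25 [431.2  68.8 155.8] [-0.8 -0.1 -0.6]
```

View pics/g11.png

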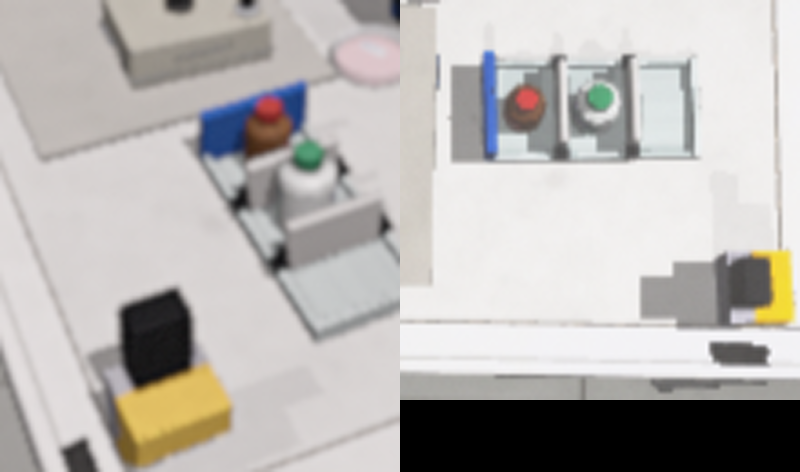

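The final views show amber upright in the first compartment (526,103), white upright in the second (600,100), the dividers equal (561 and 632), and the gauge standing clear at (750,285). I'm handing the job in.

```bash
python3 -c "
from station import order;print(order.job_done())"
```

```text
the job is handed in; nothing more can be done
None
```

The job is done and handed in at about 31 s: both dividers are set to about 50 mm by the gauge, the gauge is standing on the bench clear of the tray, and the amber and white bottles are upright in the first and second compartments.

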